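# Clamp a circuit board in its bench fixture

## Task

Clamp the circuit board in its fixture: push the swinging steel strap over the board with the outside of a finger until it is fully home against its stop pin, and only then push the cam lever all the way down onto the strap with a fingertip, and move clear. Leave the board lying in its nest, and leave everything else on the bench where it is.

Things in the scene. Friction and masses are not known exactly. Their poses are not given: they have to be found in the camera images.
- fixture: Fixed aluminium clamp plate, 130 (its x) by 310 (its y) by 14 mm. Origin: centre of its underside, at bench height; z up; turned up to 0.7 rad about the vertical; its -x side faces the robot. In its frame (mm): strap pivot post x 0, y -100; lever clevis y 104 to 130, x -17 to 17, top 79; stop pin, 10 across, x 16.5, y 80, top 58; board nest in the middle, its low lips 19 high.
- strap (a joint): Angle of the steel strap about its upright pivot. 0 = fully closed: along the fixture's +y across the board, against the stop pin, can go no further. Grows as it swings open to the robot side (1.57: along the fixture's -x); limit 1.9. Starts at 1.15 to 1.75. Friction 0.12 N m, no spring: stays where it is left.
- strap_hinge (a point): Point on the strap's upright pivot axis (fixture x 0, y -100 mm) at mid-thickness, 52 mm above the bench. A bolt head there reaches 65 mm.
- strap_tip (a point): Middle of the strap's free end, at mid-thickness, 195 mm from the pivot axis. The strap is a straight bar 20 mm wide and 12 mm thick, 46 to 58 mm above the bench. A 16 mm wide rubber foot hangs under it 100 mm from the pivot, down to 19 mm, just above the board.
- lever (a joint): Angle of the cam lever about its level axis (along the fixture's x). 0 = fully down: level along the fixture's -y, on top of the closed strap. 1.57 = upright; more leans outward, away from the board; limit 1.9. Starts at 1.35 to 1.75: push its outer (+y) side over towards the board, then down. Friction 0.14 N m (2 N at the handle), no spring: stays where it is left.
- lever_hinge (a point): Middle of the lever's level hinge axis: fixture x 0, y 117 mm, 66 mm above the bench.
- lever_tip (a point): Free end of the lever, 95 mm from its hinge axis. The lever is a bar 18 mm wide and 10 mm thick with a black handle 22 mm wide and 12 mm thick over its last 30 mm.
- board: Loose circuit board, 80 mm (x) by 110 mm (y), 4 mm thick, components up to 11 mm above it (top at most 29 mm above the bench). It lies in the nest at the middle of the fixture, turned the same way, with about 1.5 mm play. Origin: centre of its underside, 14 mm above the bench. To be left in its nest.
- spool: Bystander: grey solder spool standing on the bench, 52 mm across, 40 mm high; near the robot-side corner at the lever end of the fixture. Origin: centre of its underside.
- tin: Bystander: flat brass tin, 60 mm across, 26 mm high, beyond the fixture (its +x side). Origin: centre of its underside.
- driver: Bystander: screwdriver lying beyond the fixture, 150 mm long. Origin: centre of its underside.
- ply_block: Bystander: wooden block 60 x 45 x 30 mm, past the pivot end of the fixture. Origin: centre of its underside.
- mug: Bystander: white cup, 84 mm across, 95 mm high. Origin: centre of its underside.
- bamboo: Bystander: upright bamboo tube, 66 mm across, 115 mm high. Origin: centre of its underside.
- jar: Bystander: amber jar, 56 mm across, 60 mm high. Origin: centre of its underside.
Mind the look-alikes: they are no part of the job. There is more than one size of the board; the job needs the middle-sized.

How it is judged:
By the outcome, as a careful person would: the job done as asked, in the order asked, and still so for the second after the job is handed in, with the robot touching nothing.
It also fails if it takes over 58 s, if anything falls off the work surface, if the arm or the gripper's body presses on something with over 40 N, if the wrist force passes 120 N, or if a joint passes its speed limit or range.

## Robot

A 6-joint arm with a two-finger parallel gripper is mounted at the origin on the work surface. World frame = base frame: x ahead of the robot, y to its left, z up, the work surface at z = 0. Lengths are in m, angles in rad, forces in N, time in s.
With the tool pointing down it reaches from about 0.375 to 0.9 m from the base axis. Payload 3.1 kg.
Tool frame: the origin (TCP) lies on the centre line of the jaws, within the pads' length; the fingertips stand 22 mm ahead of it and the grasp point (between the pads) lies 3 mm ahead of it; z points along the fingers, x is the direction in which the jaws open and shut, and the axes are right-handed (so a half turn about z gives the same grasp; the last joint's range is limited). The gripper opens to 87 mm and grips with 3 to 60 N. Pads are 19 mm wide; open, the fingers measure 117 mm over their backs; the gripper's body (75 mm by 190 mm) begins 51 mm behind the grasp point.
Start: joints at [1.012, 0.527, 1.433, -0, 1.181, -0.178], TCP at [0.232, 0.58, 0.212] pointing down, gripper open.
Joint ranges: [-3.08, 3.08], [-0.75, 2.2], [0.22, 2.44], [-1.43, 4.57], [0, 2.65], [-2.85, 2.85]. Speed limits (rad/s): [2.79, 2.79, 3.14, 3.14, 3.14, 3.14].

## Interface

Orientations are given as a unit quaternion [x, y, z, w].
In Python, from rig import robot, camera, order gives the robot as it stands.
- The arm moves only by the shell command python3 -m pendant 'ROWS' [OPENING] [FORCE]. ROWS is JSON, a list of rows, each a list of 2 entries, a list of its own where there are three numbers: the shift along the tool's x, y, z in mm, then the turn about the tool's z in degrees. A call has 1 to 8 rows; each row shifts and turns the commanded pose from where the row before left it, along the tool's axes as they then stand; what a row does not reach is not made up. A row lasts 1/8 s, in which the tool goes at most 62.5 mm and 10.7 degrees, less where a joint would pass 70% of its speed; a pose out of reach is approached as far as the arm can. A call with a gripper value outside its range is refused whole. OPENING is the finger opening in mm, from 0 to 87, set as the call begins (- or left out, the last holds). The fingers move at their own pace and stop on an object; FORCE is the grip in N (left out, the last holds). Time passes only in rows, so rows that do not move let the fingers close. It gives the time, the measured TCP pose, the force and the opening at its end, in the units of the state.
- robot.get_obs(): the state, without advancing time (a new reading comes with each control period).
- camera(name): name is "scene" or "side" or "wrist"; returns a dict with "pixels" (400x640x3 uint8, blue, green, red), "mtx" (3x3 intrinsics, pixels), "R" (3x3) and "t" (3): a world point X has camera coordinates R X + t. Camera axes: x right, y down, z forward; pixel columns grow to the right and rows downward; lengths in m; the calibration is good to about 2 mm. A picture is of the moment at which its call begins. There is no depth.
- order.hand_in(): hands the job in, once; it reports no verdict.
The state is a dict: "time": time; "q": joint angles; "joint_velocities": joint speeds; "joint_torque": joint torques, N m; "position": TCP position; "tool_rot": TCP orientation; "ft_force": force on the tool from outside, world axes, zero at the start; "moment": the same for the moment, N m; "grip_width": finger opening in m.
Only numpy, scipy, OpenCV 4.12 (cv2) and the standard library are available. Lean on these libraries where they do the work, as an engineer would, in place of code of your own. Each camera call takes 0.05 s, during which the arm holds its last target. There are 200 camera calls.

## Working session

There is one attempt and no reset: what is moved stays moved. The work goes in short steps, Python scripts to look and compute and a shell command to move; the robot and the scene stay as the last step left them, time stands still between calls to the robot, and variables do not carry over. Pictures are saved under pics/ and viewed, about 8 in all and at most 12, crops included, and the job is handed in when it is done.

```bash
mkdir -p pics; ls
cat > h.py <<'E'
import numpy as np, cv2
from rig import robot, camera, order
def snap(n,f):
    c=camera(n); cv2.imwrite(f'pics/{f}.png',c['pixels']); np.savez(f'pics/{f}.npz',**c); return c
def load(f): return dict(np.load(f'pics/{f}.npz'))
def ray(c,u,v):
    d=np.linalg.inv(c['mtx'])@[u,v,1.]; return -c['R'].T@c['t'], c['R'].T@d
def onz(c,u,v,z):
    o,d=ray(c,u,v); return o+d*(z-o[2])/d[2]
def proj(c,X):
    p=c['mtx']@(c['R']@np.asarray(X,float)+c['t']); return p[:2]/p[2]
E
python3 - <<'E'
from h import *
for n in ('scene','side'):
    c=snap(n,n+'0'); print(n,ray(c,320,200))
print(robot.get_obs())
E
```

```text
pics
scene (array([ 0.92250352, -0.38308518,  0.84454396]), array([-0.43478384,  0.40377371, -0.80498409]))
side (array([ 0.1715475 , -0.96088366,  0.64601241]), array([ 0.30058031,  0.82660979, -0.4757853 ]))
{'time': 0.1, 'q': array([ 1.01248506e+00,  5.28370987e-01,  1.43379045e+00, -3.02738855e-06,
        1.18141569e+00, -1.78520632e-01]), 'joint_velocities': array([-0.00097198, -0.00139639, -0.00287732, -0.00178355,  0.00026078,
       -0.00085682]), 'joint_torque': array([ 3.97640624e-04, -4.40980017e+01, -1.77149820e+01,  6.34750491e-02,
        5.32875163e-02, -5.96996142e-05]), 'position': array([0.23131578, 0.57987186, 0.2111657 ]), 'tool_rot': array([ 8.27865814e-01,  5.60925316e-01, -9.06653083e-04,  4.03140048e-04]), 'ft_force': array([ 0.48937284, -0.47502314, -0.7411364 ]), 'moment': array([ 0.02811745, -0.01283572, -0.01634423]), 'grip_width': 0.08689215062493938}
```

View pics/scene0.png

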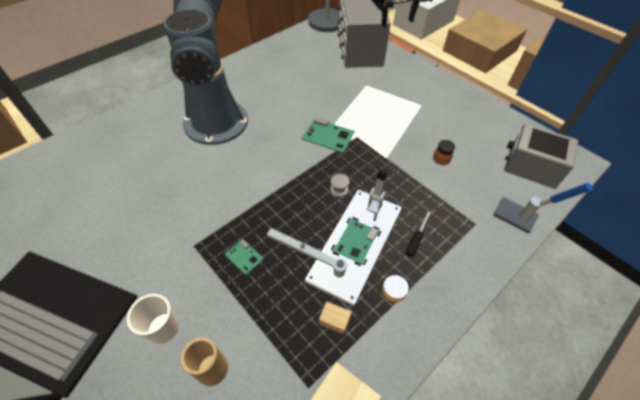

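View pics/side0.png

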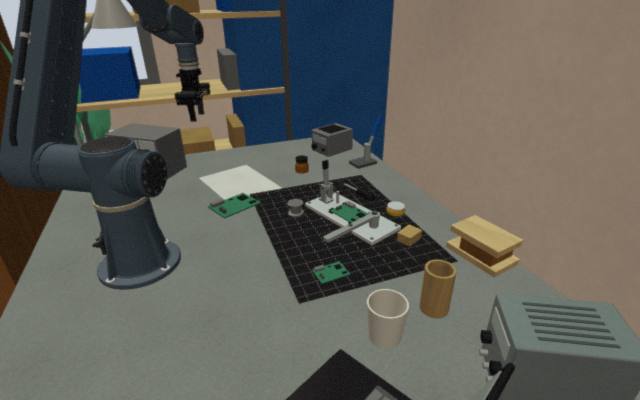

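The scene view shows the white plate with corners near (361,190), (401,207), (350,302) and (307,282). The strap pivot is near (340,266) and its tip near (270,232). The lever goes from about (376,205) to its tip at (382,176), and the spool is at (340,184). The side view agrees.

Run:
```python
from h import *
c=load('scene0'); im=c['pixels']; 
hsv=cv2.cvtColor(im,cv2.COLOR_BGR2HSV)
m=((hsv[...,2]>185)&(hsv[...,1]<40)).astype(np.uint8)
box=np.zeros_like(m); box[185:305,300:405]=1; m*=box
n,l,s,_=cv2.connectedComponentsWithStats(m); print(s[1:][s[1:,4]>30])
k=1+np.argmax(s[1:,4]); pts=np.argwhere(l==k)[:,::-1]
W=np.array([onz(c,u,v,.014)[:2] for u,v in pts])
r=cv2.minAreaRect((W*1000).astype(np.float32)); print(r)
for nm,u,v,z in [('hinge',340,266,.065),('tip',270,232,.052),('ltip',382,176,.16),('spool',340,179,.04),('tin',396,284,.026)]: print(nm,onz(c,u,v,z))
cv2.imwrite('pics/crop.png',cv2.resize(im[150:320,240:450],None,fx=3.6,fy=3.5,interpolation=cv2.INTER_CUBIC))
```

```text
[[ 305  190   96  114 3808]
 [ 384  275   21   23  397]]
((611.87255859375, 8.080520629882812), (169.99566650390625, 309.055908203125), 20.053936004638672)
hinge [ 0.67124158 -0.08437211  0.065     ]
tip [ 0.48458874 -0.14357411  0.052     ]
ltip [0.59898176 0.11827007 0.16      ]
spool [0.47140303 0.11076201 0.04      ]
tin [ 0.7797686  -0.00435914  0.026     ]
```

View pics/crop.png

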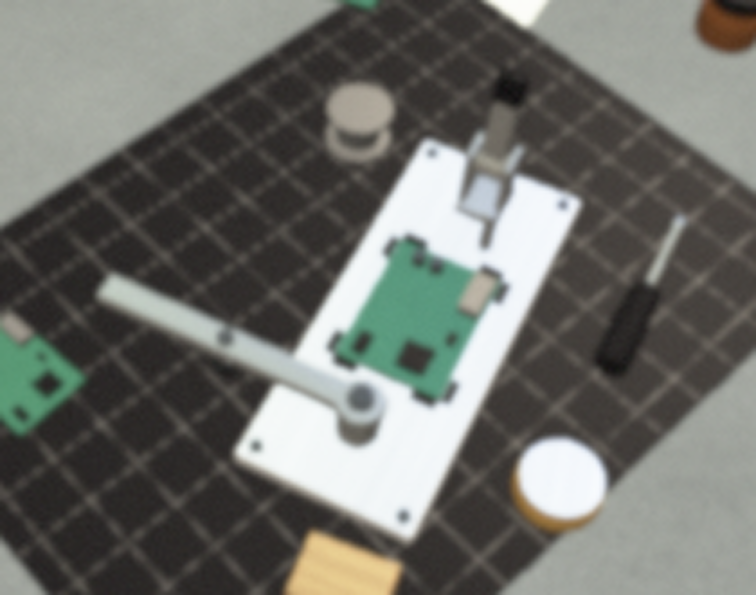

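The crop shows plate corners at (425,140), (580,203), (412,540) and (236,457) in crop pixels, and the bolt at (360,398). The strap end is around (107,287) and the lever handle tip around (512,80).

```bash
cat >> h.py <<'E'
def crop(x,y): return 240+(x+.5)/3.6-.5,150+(y+.5)/3.5-.5
E
python3 - <<'E'
from h import *
c=load('scene0')
P=[onz(c,*crop(*p),.014)[:2]*1000 for p in [(427,138),(582,203),(412,542),(234,457)]]
# fixture: (-65,155),(65,155),(65,-155),(-65,-155)
A=np.array([(-65,155),(65,155),(65,-155),(-65,-155)],float);P=np.array(P);print(P.round(1))
a=A-A.mean(0);p=P-P.mean(0);U,S,Vt=np.linalg.svd(a.T@p);R=(U@Vt).T;t=P.mean(0)
th=np.arctan2(R[1,0],R[0,0]);print('th',th,'t',t,'res',(A@R.T+t-P).round(1))
f=lambda x,y:R@[x,y]+t
inv=lambda w:R.T@(np.array(w[:2])*1000-t)
print('hinge pred',f(0,-100),'seen',onz(c,*crop(360,398),.065)[:2]*1000)
tip=inv(onz(c,*crop(107,287),.052));print('tip fix',tip, 'angle',np.arctan2(-tip[0],tip[1]+100), np.hypot(tip[0],tip[1]+100))
print('clevis',f(0,117)); 
for z in (.150,.16): print('ltip',inv(onz(c,*crop(512,80),z)))
print('spool',inv(onz(c,*crop(360,108),.04)),'tin',inv(onz(c,*crop(562,480),.026)))
s=load('side0')
for y,z in [(117,66),(117,161)]: print('side proj',proj(s,[*f(0,y)/1000,z/1000]))
for a in (1.35,1.57,1.75): 
  X=[*f(0,117-95*np.cos(a))/1000,.066+.095*np.sin(a)];print(a,proj(c,X),proj(s,X),crop(512,80))
print(R)
im=cv2.resize(s['pixels'][150:250,280:430],None,fx=5,fy=5,interpolation=cv2.INTER_CUBIC);cv2.imwrite('pics/crop2.png',im)
E
```

```text
[[ 517.6  139.5]
 [ 640.9  180.8]
 [ 746.3 -108.4]
 [ 625.2 -153.4]]
th 0.3489784622337837 t [632.48752395  14.62363034] res [[ 0.8 -1.4]
 [-0.3  1.7]
 [ 0.3 -0.4]
 [-0.7  0.1]]
hinge pred [666.68132635 -79.34862024] seen [665.86488866 -80.32740322]
tip fix [-195.0226543   -97.95478951] angle 1.5603096706444775 195.03337810935238
clevis [592.48077514 124.5711635 ]
ltip [ -2.50646943 127.55184333]
ltip [ -0.50444693 118.90652643]
spool [-117.02425155  140.09819553] tin [133.89042511 -74.98703442]
side proj [327.18408736 186.93108365]
side proj [327.14334213 160.70387946]
1.35 [378.35504523 179.35959474] [331.41624915 163.23996868] (381.8611111111111, 172.5)
1.57 [381.80229226 172.8585677 ] [327.15871522 160.71061619] (381.8611111111111, 172.5)
1.75 [384.37196201 168.55399226] [323.7361427 159.6433343] (381.8611111111111, 172.5)
[[ 0.93972251 -0.34193802]
 [ 0.34193802  0.93972251]]
```

View pics/crop2.png

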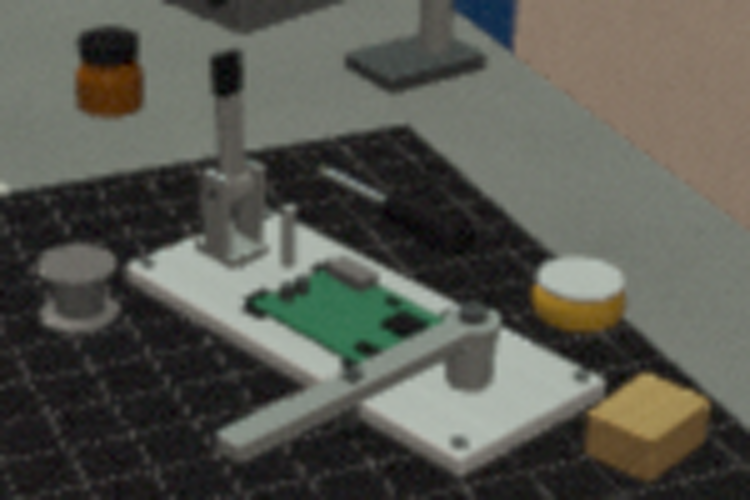

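```bash
cat >> h.py <<'E'
from scipy.spatial.transform import Rotation as Ro
TH=0.349; T=np.array([632.5,14.6])
def fw(x,y): return Ro.from_euler('z',TH).as_matrix()[:2,:2]@[x,y]+T
def rel(x,y,z,yaw):  # fixture mm, TCP height mm, tool-x angle in fixture deg -> shift mm in tool axes, turn deg
    o=robot.get_obs(); M=Ro.from_quat(o['tool_rot']).as_matrix()
    d=np.array([*fw(x,y),z])-o['position']*1000
    cur=np.degrees(np.arctan2(M[1,0],M[0,0])-TH)
    print('shift',(M.T@d).round(1),'turn',round((cur-yaw+180)%360-180,1),'F',o['ft_force'].round(1),'t',o['time'])
def where():
    o=robot.get_obs(); M=Ro.from_quat(o['tool_rot']).as_matrix(); p=o['position']*1000
    f=Ro.from_euler('z',-TH).as_matrix()[:2,:2]@(p[:2]-T)
    print('fix',f.round(1),'z',p[2].round(1),'yaw',round(np.degrees(np.arctan2(M[1,0],M[0,0])-TH),1),'F',o['ft_force'].round(1),'t',o['time'],'w',o['grip_width'],'q',o['q'].round(2))
E
python3 -c "
from h import *
print(fw(-105,-140)); rel(-105,-140,211,90)"
```

```text
[ 581.70406709 -152.86573739]
shift [-550.6  597.1    1. ] turn -41.8 F [ 0.5 -0.5 -0.7] t 0.1
```

```bash
python3 -m pendant '[[[-34.4,37.3,0],0],[[-34.4,37.3,0],0],[[-34.4,37.3,0],0],[[-34.4,37.3,0],0],[[-34.4,37.3,0],0],[[-34.4,37.3,0],0],[[-34.4,37.3,0],0],[[-34.4,37.3,0],0]]' 0; python3 -m pendant '[[[-34.4,37.3,0],0],[[-34.4,37.3,0],0],[[-34.4,37.3,0],0],[[-34.4,37.3,0],0],[[-34.4,37.3,0],0],[[-34.4,37.3,0],0],[[-34.4,37.3,0],0],[[-34.4,37.3,0],0]]'; python3 -m pendant '[[[0,0,0],-10],[[0,0,0],-10],[[0,0,0],-10],[[0,0,0],-10],[[0,0,0],-1.8],[[0,0,0],0],[[0,0,0],0]]'; python3 -c "
from h import *
where(); rel(-105,-140,60,90); snap('wrist','w1')"
```

```text
time: 1.1
position: [0.4071, 0.2127, 0.2119]
tool_rot: [0.828, 0.561, -0.0, -0.0]
ft_force: [0.7, -0.4, 0.1]
grip_width: 0.0151
time: 2.1
position: [0.5821, -0.1534, 0.2116]
tool_rot: [0.828, 0.561, -0.0, -0.0]
ft_force: [0.4, 0.8, 1.1]
grip_width: 0.0003
time: 2.98
position: [0.5818, -0.1519, 0.212]
tool_rot: [0.574, 0.819, -0.0, -0.0]
ft_force: [0.4, 0.2, -0.2]
grip_width: 0.0002
fix [-104.5 -139.2] z 212.0 yaw 90.0 F [ 0.4  0.2 -0.2] t 2.975 w 0.00018425284003546896 q [-0.44  0.5   1.49 -0.    1.15 -2.36]
shift [ -0.9  -0.4 152. ] turn -0.0 F [ 0.4  0.2 -0.2] t 2.975
```

View pics/w1.png

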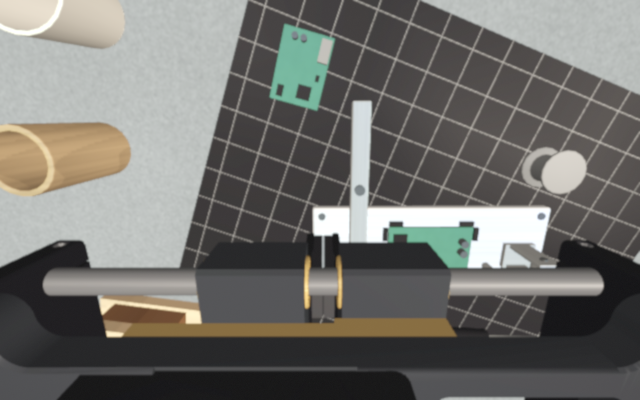

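The wrist view shows the closed fingers at about (322,290), left of the strap (columns 350–372) with a gap. The wide gripper body lies along tool x. It is clear to go down.

```bash
python3 -m pendant '[[[0,0,40],0],[[0,0,40],0],[[0,0,40],0],[[0,0,32],0],[[0,0,0],0],[[0,0,0],0]]'
python3 - <<'E'
from h import *
where()
r,d=105,27
def pose(s): # s: commanded strap angle (rad)
    u=np.array([-np.sin(s),np.cos(s)]); p=np.array([np.cos(s),np.sin(s)]); return np.array([0,-100])+r*u-d*p,s
ss=np.radians(np.arange(90,-1,-9))
for a,b in zip(ss[:-1],ss[1:]):
    A,B=pose(a)[0],pose(b)[0]; D=B-A; x=np.array([np.cos(a),np.sin(a)]); y=np.array([np.sin(a),-np.cos(a)])
    print(D@x,D@y)
print(pose(ss[0]),pose(0))
E
```

```text
time: 3.78
position: [0.5828, -0.1524, 0.0611]
tool_rot: [0.573, 0.819, 0.0, 0.001]
ft_force: [-0.2, -0.1, 0.3]
grip_width: 0.0007
fix [-103.8 -139.9] z 61.1 yaw 90.0 F [-0.2 -0.1  0.3] t 3.775 w 0.0006520427096188633 q [-0.44  0.7   1.61 -0.    0.83 -2.36]
16.75803363315552 -2.9310063185756983
16.75803363315553 -2.931006318575682
16.758033633155524 -2.9310063185757054
16.758033633155506 -2.9310063185757005
16.75803363315554 -2.931006318575681
16.758033633155517 -2.9310063185757
16.758033633155517 -2.9310063185756934
16.758033633155524 -2.9310063185756885
16.758033633155513 -2.931006318575702
16.758033633155527 -2.931006318575697
(array([-105., -127.]), np.float64(1.5707963267948966)) (array([-27.,   5.]), 0)
```

```bash
python3 -m pendant '[[[6,0,0],0],[[6,0,0],0],[[8.4,-1.4,0],4.5],[[8.4,-1.4,0],4.5],[[8.4,-1.4,0],4.5],[[8.4,-1.4,0],4.5],[[8.4,-1.4,0],4.5],[[8.4,-1.4,0],4.5]]';  python3 -m pendant '[[[8.4,-1.4,0],4.5],[[8.4,-1.4,0],4.5],[[8.4,-1.4,0],4.5],[[8.4,-1.4,0],4.5],[[8.4,-1.4,0],4.5],[[8.4,-1.4,0],4.5],[[8.4,-1.4,0],4.5],[[0,0,0],0]]'; python3 -c "
from h import *
where();rel(-27,5,60,0); snap('scene','s2');print(proj(load('s2'),[*fw(0,95)/1000,.052]))"
```

```text
time: 4.78
position: [0.562, -0.092, 0.0609]
tool_rot: [0.75, 0.662, 0.0, 0.0]
ft_force: [0.0, 0.3, -0.8]
grip_width: 0.0004
time: 5.78
position: [0.5734, -0.0341, 0.0608]
tool_rot: [0.9, 0.436, 0.0, 0.0]
ft_force: [0.1, -0.0, -0.2]
grip_width: 0.0
fix [-72.2 -25.5] z 60.8 yaw 31.7 F [ 0.1 -0.  -0.2] t 5.775 w 4.0264196520490994e-05 q [-0.25  0.67  1.68  0.    0.79 -1.16]
shift [54.5 -2.3  0.8] turn 31.7 F [ 0.1 -0.  -0.2] t 5.775
[372.67685401 205.8160711 ]
```

View pics/s2.png

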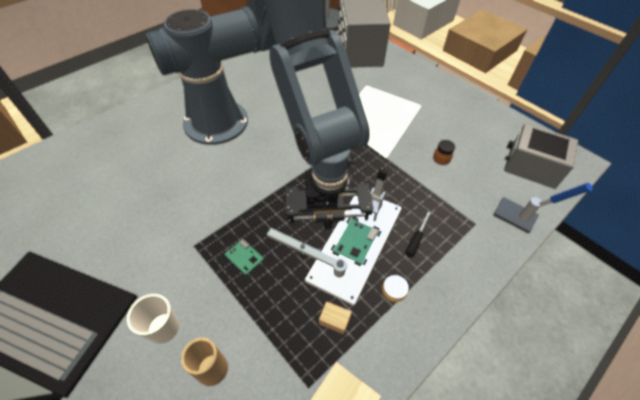

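The picture shows the strap still at (270,232)–(340,266), so it hasn't moved even though the fingers seem to be past it. I'll work out why before moving on.

Run:
```python
from h import *
c=load('s2');p=robot.get_obs()['position']
print('tcp px',proj(c,p),'tip px',proj(c,p-[0,0,.022]),'strap r105 open px',proj(c,[*fw(-105,-100)/1000,.052]))
w=snap('wrist','w2'); im2=cv2.resize(c['pixels'][160:290,240:420],None,fx=3.6,fy=3.6,interpolation=cv2.INTER_CUBIC)
cv2.imwrite('pics/v3.png',np.vstack([im2[:,:640],w['pixels']])[::1])
im=np.vstack([cv2.resize(im2,(440,318)),cv2.resize(w['pixels'],(440,275))]);cv2.imwrite('pics/v3.png',im)
```

```text
tcp px [326.83652768 227.69160968] tip px [326.63713252 232.35627255] strap r105 open px [300.66520501 247.31354677]
```

View pics/v3.png

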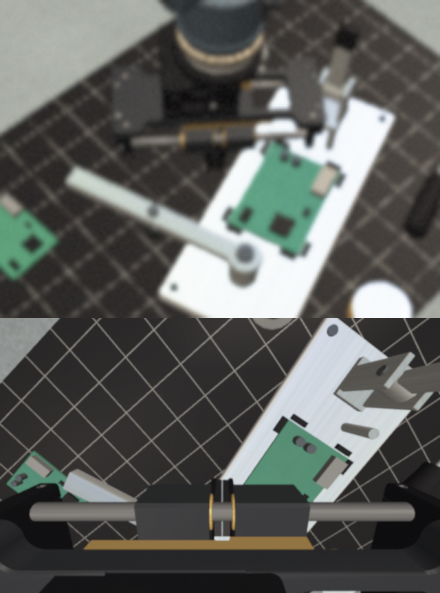

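Run:
```python
from h import *
c=load('s2');s=snap('side','d2');p=robot.get_obs()['position'];out=[]
for k in (c,s):
    u=proj(k,p);x0,y0=int(u[0])-40,int(u[1])-40
    im=cv2.resize(k['pixels'][y0:y0+72,x0:x0+80],None,fx=5,fy=5,interpolation=cv2.INTER_CUBIC)
    print(x0,y0,u)
    for q in (p,p-[0,0,.022]):
        v=(proj(k,q)-[x0,y0]+.5)*5; cv2.drawMarker(im,tuple(int(a) for a in v),(0,0,255) if q is p else (0,255,255),cv2.MARKER_CROSS,8,1)
    out.append(im)
cv2.imwrite('pics/v4.png',np.hstack(out))
```

```text
286 187 [326.66200526 227.80599637]
300 171 [340.35803887 211.63241098]
```

View pics/v4.png

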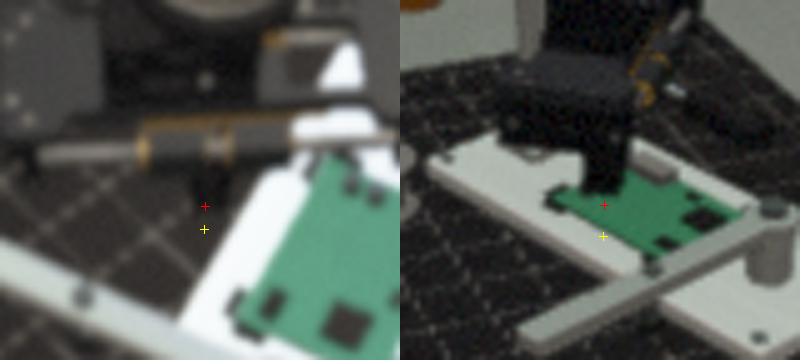

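The side view settles it. The real fingertip ends at about (600,192) in the mosaic, roughly 25–30 mm above the predicted tip mark (603,236), so the fingers passed over the strap. I'll go back, then lower the tool over bare bench and watch the height.

```bash
python3 -m pendant '[[[0,0,-40],0],[[-8.4,1.4,0],-4.5],[[-8.4,1.4,0],-4.5],[[-8.4,1.4,0],-4.5],[[-8.4,1.4,0],-4.5],[[-8.4,1.4,0],-4.5],[[-8.4,1.4,0],-4.5],[[-8.4,1.4,0],-4.5]]';  python3 -m pendant '[[[-8.4,1.4,0],-4.5],[[-8.4,1.4,0],-4.5],[[-8.4,1.4,0],-4.5],[[-8.4,1.4,0],-4.5],[[-8.4,1.4,0],-4.5],[[-8.4,1.4,0],-4.5],[[-12,0,0],0],[[0,0,0],0]]'; python3 -m pendant '[[[0,0,30],0],[[0,0,15],0],[[0,0,0],0],[[0,0,0],0]]'
python3 - <<'E'
from h import *
where();rel(-105,-140,55,90)
s=snap('side','d3');c=snap('scene','s3');p=robot.get_obs()['position'];out=[]
for k in (c,s):
    u=proj(k,p);x0,y0=int(u[0])-40,int(u[1])-40
    im=cv2.resize(k['pixels'][y0:y0+72,x0:x0+80],None,fx=5,fy=5,interpolation=cv2.INTER_CUBIC)
    im=cv2.convertScaleAbs(im,alpha=1.7,beta=15)
    print(x0,y0)
    for q in (p,p-[0,0,.022]):
        v=(proj(k,q)-[x0,y0]+.5)*5; cv2.drawMarker(im,tuple(int(a) for a in v),(0,0,255) if q is p else (0,255,255),cv2.MARKER_CROSS,8,1); print(v)
    out.append(im)
cv2.imwrite('pics/v5.png',np.hstack(out))
E
```

```text
time: 6.92
position: [0.557, -0.0922, 0.1001]
tool_rot: [0.748, 0.664, -0.0, -0.0]
ft_force: [0.4, 0.5, 0.0]
grip_width: 0.0006
time: 7.92
position: [0.574, -0.1532, 0.1002]
tool_rot: [0.574, 0.819, 0.0, 0.001]
ft_force: [-0.3, 0.0, 0.6]
grip_width: 0.0007
time: 8.43
position: [0.574, -0.1521, 0.0555]
tool_rot: [0.573, 0.819, 0.0, 0.0]
ft_force: [-0.0, -0.3, 0.0]
grip_width: 0.0002
fix [-112.  -136.6] z 55.5 yaw 90.0 F [-0.  -0.3  0. ] t 8.425 w 0.00023508547701257257 q [-0.45  0.7   1.63  0.    0.81 -2.37]
shift [-3.4  7.   0.5] turn 0.0 F [-0.  -0.3  0. ] t 8.425
250 217
[204.35817467 204.82716747]
[206.92866774 226.33567946]
317 192
[203.92794757 206.57269481]
[202.52765731 239.61979861]
```

View pics/v5.png

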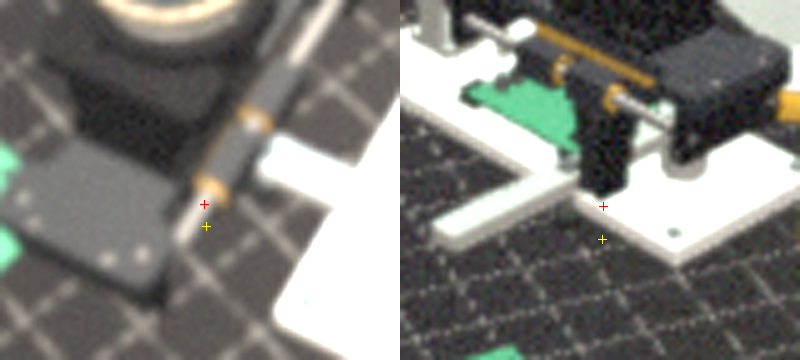

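The side crop shows the fingertip bottom at about (606,194), where the prediction was (603,240). The tip is therefore about 30 mm higher than nominal, near z = 63 mm. Lowering by 22 mm should put it at about 41 mm.

```bash
python3 -m pendant '[[[0,3,11],0],[[0,3,11],0],[[0,0,0],0]]'; python3 -m pendant '[[[6,0,0],0],[[6,0,0],0],[[8.4,-1.4,0],4.5],[[8.4,-1.4,0],4.5],[[8.4,-1.4,0],4.5],[[8.4,-1.4,0],4.5],[[0,0,0],0]]'
python3 - <<'E'
from h import *
where();rel(-27,5,33,0)
s=snap('side','d4');c=snap('scene','s4')
a=c['pixels'][200:290,245:365];b=s['pixels'][170:260,310:430]
im=np.hstack([cv2.resize(k,(400,300),interpolation=cv2.INTER_CUBIC) for k in (a,b)])
cv2.imwrite('pics/v6.png',cv2.convertScaleAbs(im,alpha=1.5,beta=10))
E
```

```text
time: 8.9
position: [0.5785, -0.1494, 0.0317]
tool_rot: [0.573, 0.819, -0.0, -0.001]
ft_force: [-0.2, 0.1, -0.0]
grip_width: 0.0001
time: 9.78
position: [0.5616, -0.1066, 0.0334]
tool_rot: [0.694, 0.72, 0.0, -0.0]
ft_force: [-0.1, -0.7, -0.0]
grip_width: 0.0004
fix [-108.   -89.6] z 33.4 yaw 72.1 F [-0.1 -0.7 -0. ] t 9.775 w 0.0003818173108828507 q [-0.38  0.72  1.7   0.    0.73 -1.99]
shift [114.9  48.1   0.4] turn 72.1 F [-0.1 -0.7 -0. ] t 9.775
```

View pics/v6.png

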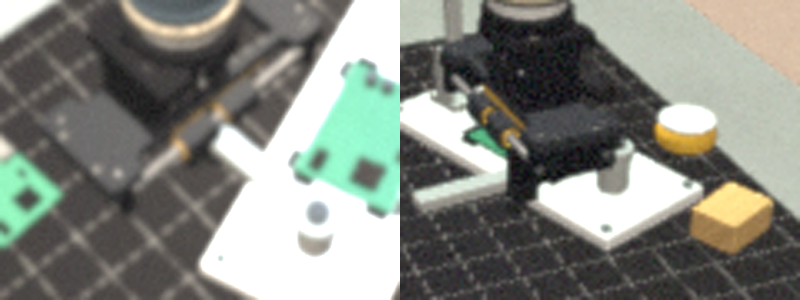

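The strap is moving with the finger. I'll continue the swing.

```bash
python3 -m pendant '[[[8.4,-1.4,0],4.5],[[8.4,-1.4,0],4.5],[[8.4,-1.4,0],4.5],[[8.4,-1.4,0],4.5],[[8.4,-1.4,0],4.5],[[8.4,-1.4,0],4.5],[[8.4,-1.4,0],4.5],[[8.4,-1.4,0],4.5]]';python3 -m pendant '[[[8.4,-1.4,0],4.5],[[8.4,-1.4,0],4.5],[[8.4,-1.4,0],4.5],[[8.4,-1.4,0],4.5],[[8.4,-1.4,0],4.5],[[8.4,-1.4,0],4.5],[[0,0,0],0]]'; python3 -c "
from h import *
where();rel(-27,5,33,0)"
```

```text
time: 10.88
position: [0.5663, -0.0406, 0.033]
tool_rot: [0.883, 0.469, -0.001, -0.0]
ft_force: [-1.5, -0.4, 0.3]
grip_width: 0.0004
time: 11.75
position: [0.597, 0.0006, 0.0331]
tool_rot: [0.968, 0.252, 0.0, 0.0]
ft_force: [0.5, 0.1, 0.4]
grip_width: 0.0005
fix [-38.1  -1. ] z 33.1 yaw 9.2 F [0.5 0.1 0.4] t 11.75 w 0.00048269527790517 q [-0.19  0.74  1.63  0.    0.77 -0.69]
shift [11.9 -4.2  0.1] turn 9.2 F [0.5 0.1 0.4] t 11.75
```

```bash
python3 -m pendant '[[[5,-1.4,0],4.5],[[5,-1,0],4.5],[[0,0,0],0]]'; python3 -m pendant '[[[2,0,0],0],[[0,0,0],0]]';python3 -m pendant '[[[2,0,0],0],[[0,0,0],0]]'; python3 -c "
from h import *
where()"
```

```text
time: 12.12
position: [0.6045, 0.0069, 0.0331]
tool_rot: [0.985, 0.175, 0.0, 0.0]
ft_force: [-0.5, -0.1, 0.4]
grip_width: 0.0002
time: 12.38
position: [0.606, 0.0077, 0.033]
tool_rot: [0.985, 0.174, -0.0, -0.0]
ft_force: [-0.9, -0.5, 0.8]
grip_width: 0.0003
time: 12.62
position: [0.6081, 0.0087, 0.033]
tool_rot: [0.985, 0.174, -0.0, -0.0]
ft_force: [-1.3, 0.9, 0.3]
grip_width: 0.0003
fix [-25.    2.8] z 33.0 yaw 0.1 F [-1.3  0.9  0.3] t 12.625 w 0.00034568108253036923 q [-0.17  0.75  1.6   0.    0.79 -0.52]
```

```bash
for i in 1 ; do python3 -m pendant '[[[2,0,0],0],[[0,0,0],0]]';python3 -m pendant '[[[2,0,0],0],[[0,0,0],0]]'; python3 -m pendant '[[[2,0,0],0],[[0,0,0],0]]'; done; python3 -c "
from h import *
where()"
```

```text
time: 12.88
position: [0.6101, 0.0094, 0.033]
tool_rot: [0.985, 0.174, 0.0, -0.0]
ft_force: [-1.3, 0.6, -0.3]
grip_width: 0.0003
time: 13.12
position: [0.6117, 0.01, 0.033]
tool_rot: [0.985, 0.174, -0.0, -0.0]
ft_force: [-2.0, 0.8, -0.0]
grip_width: 0.0
time: 13.38
position: [0.6116, 0.01, 0.033]
tool_rot: [0.985, 0.174, -0.002, -0.0]
ft_force: [-6.2, -2.4, 3.2]
grip_width: 0.0002
fix [-21.2   2.9] z 33.0 yaw 0.1 F [-6.2 -2.4  3.2] t 13.375 w 0.00020190120456645852 q [-0.17  0.75  1.59 -0.    0.8  -0.51]
```

Position stopped while the force jumped, which means the strap has reached its stop. I'll add a little more push, then back off, lift and check with a picture.

```bash
python3 -m pendant '[[[1.5,0,0],0],[[0,0,0],0]]'; python3 -m pendant '[[[-10,0,0],0],[[-30,0,0],0],[[0,0,-30],0],[[0,0,-45],0],[[0,0,-45],0],[[0,0,-45],0],[[-50,0,0],0],[[0,0,0],0]]'
python3 - <<'E'
from h import *
where()
s=snap('side','d7');c=snap('scene','s7')
a=c['pixels'][160:310,290:430];b=s['pixels'][150:250,290:430]
im=np.hstack([cv2.resize(a,(400,429),interpolation=cv2.INTER_CUBIC),cv2.copyMakeBorder(cv2.resize(b,(400,286),interpolation=cv2.INTER_CUBIC),0,143,0,0,0)])
k=400/140
for (cc,x0,y0,off) in ((c,290,160,0),(s,290,150,400)):
  for X in ([0,95,52],[0,-100,65]):
    v=(proj(cc,[*fw(*X[:2])/1000,X[2]/1000])-[x0,y0]+.5)*k; print(v+[off,0])
cv2.imwrite('pics/v7.png',im)
E
```

```text
time: 13.62
position: [0.6116, 0.01, 0.033]
tool_rot: [0.985, 0.175, -0.004, 0.0]
ft_force: [-8.9, -4.2, 4.6]
grip_width: 0.0003
time: 14.62
position: [0.5276, -0.0198, 0.1985]
tool_rot: [0.985, 0.173, -0.001, -0.0]
ft_force: [0.8, 0.5, -1.1]
grip_width: 0.0006
fix [-110.3    3.6] z 198.5 yaw -0.0 F [ 0.8  0.5 -1.1] t 14.625 w 0.0005715222190368852 q [-0.25  0.42  1.69  0.    1.04 -0.6 ]
[237.6481543  132.33163171]
[144.82270812 296.70877929]
[520.11081262 123.9734954 ]
[644.72226009 177.29749552]
```

View pics/v7.png

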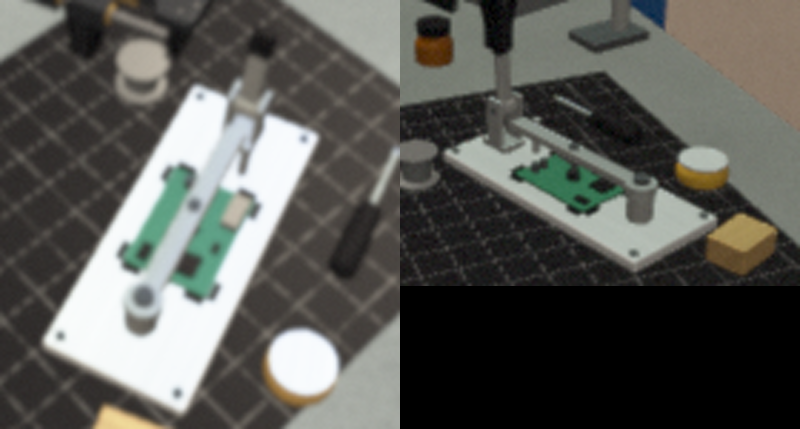

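Both views show the strap lying along the plate with its end at about (240,122), against the pin. The board is still in its nest and the bystanders haven't moved. Next is the lever, approached from its outer side.

```bash
python3 -m pendant '[[[0,0,-30],0],[[27.5,-43,0],0],[[27.5,-43,0],0],[[27.5,-43,0],0],[[27.5,-43,0],0],[[0,0,0],0]]'; python3 -m pendant '[[[0,0,34],0],[[0,0,34],0],[[0,0,34],0],[[0,0,0],0]]'
python3 - <<'E'
from h import *
where()
r=78;py=150;pz=128
for ph in np.radians([95,90,80,70,60,50,40,30,20,10,0]):
    y=117-r*np.cos(ph)+6*np.sin(ph)+9.5; z=66+r*np.sin(ph)+6*np.cos(ph)-8
    print(int(round(np.degrees(ph))),round(y,1),round(z,1))
E
```

```text
time: 15.48
position: [0.5767, 0.1836, 0.2277]
tool_rot: [0.984, 0.177, 0.001, -0.0]
ft_force: [-0.5, -0.6, -0.3]
grip_width: 0.0004
time: 15.98
position: [0.5733, 0.1785, 0.1232]
tool_rot: [0.985, 0.174, -0.003, -0.0]
ft_force: [-0.2, -0.0, 0.0]
grip_width: 0.0009
fix [  0.4 174.2] z 123.2 yaw -0.0 F [-0.2 -0.   0. ] t 15.975 w 0.0008972967972305371 q [ 0.12  0.61  1.57 -0.    0.97 -0.23]
95 139.3 135.2
90 132.5 136.0
80 118.9 135.9
70 105.5 133.3
60 92.7 128.5
50 81.0 121.6
40 70.6 112.7
30 62.0 102.2
20 55.3 90.3
10 50.7 77.5
0 48.5 64.0
```

```bash
python3 -m pendant '[[[0,10,0],0],[[0,10,0],0],[[0,10,0],0],[[0,10,0],0],[[0,10,0],0],[[0,10,0],0],[[0,8,0],0],[[0,0,0],0]]'; python3 -c "
from h import *
where()"; python3 -m pendant '[[[0,8,1],0],[[0,6,3],0],[[0,6,4],0],[[0,6,5],0],[[0,6,6],0],[[0,5,6],0],[[0,0,0],0]]';python3 -c "
from h import *
where()"
```

```text
time: 16.98
position: [0.5983, 0.1147, 0.1257]
tool_rot: [0.985, 0.174, -0.0, 0.0]
ft_force: [-0.7, 0.7, 1.0]
grip_width: 0.0004
fix [  2.  105.7] z 125.7 yaw 0.0 F [-0.7  0.7  1. ] t 16.975 w 0.00035263070224378145 q [ 0.01  0.61  1.55 -0.    0.98 -0.34]
time: 17.85
position: [0.6113, 0.0802, 0.1004]
tool_rot: [0.985, 0.174, 0.0, 0.0]
ft_force: [0.3, -0.9, 0.4]
grip_width: 0.0005
fix [ 2.5 68.9] z 100.4 yaw 0.0 F [ 0.3 -0.9  0.4] t 17.85 w 0.0005195677821703869 q [-0.05  0.66  1.55 -0.    0.94 -0.4 ]
```

```bash
python3 -m pendant '[[[-1,4,6],0],[[-1,4,6],0],[[0,3,6],0],[[0,3,6],0],[[0,0,0],0]]'; python3 -m pendant '[[[0,3,5],0],[[0,2,4],0],[[0,0,0],0]]'; python3 -m pendant '[[[0,0,3],0],[[0,0,0],0]]'; python3 -m pendant '[[[0,0,2],0],[[0,0,0],0]]'; python3 -c "
from h import *
where()"
```

```text
time: 18.48
position: [0.6133, 0.0666, 0.0762]
tool_rot: [0.985, 0.174, -0.001, 0.0]
ft_force: [0.3, -0.2, -0.1]
grip_width: 0.0005
time: 18.85
position: [0.6154, 0.062, 0.0676]
tool_rot: [0.985, 0.174, -0.0, 0.0]
ft_force: [0.1, 0.5, -0.1]
grip_width: 0.0005
time: 19.1
position: [0.6157, 0.0622, 0.0649]
tool_rot: [0.985, 0.174, 0.0, 0.0]
ft_force: [-1.1, -0.0, -0.3]
grip_width: 0.0006
time: 19.35
position: [0.6157, 0.0623, 0.063]
tool_rot: [0.985, 0.174, 0.0, 0.0]
ft_force: [1.0, -0.5, 1.4]
grip_width: 0.0003
fix [ 0.6 50.6] z 63.0 yaw 0.0 F [ 1.  -0.5  1.4] t 19.35 w 0.000284389065870157 q [-0.08  0.71  1.56 -0.    0.87 -0.43]
```

```bash
python3 - <<'E'
from h import *
s=snap('side','d8');a=load('side0')['pixels'].astype(int);b=s['pixels'].astype(int)
for ph in (1.6,1.2,.8,.4,.2,0):
  u=proj(s,[*fw(0,117-82*np.cos(ph))/1000,.066+.082*np.sin(ph)]);x,y=u.round().astype(int)
  print(ph,u.round(1),a[y,x],b[y,x])
E
python3 -m pendant '[[[0,0,2],0],[[0,0,0],0]]'; python3 -m pendant '[[[0,0,2],0],[[0,0,0],0]]'
```

```text
1.6 [326.7 164.2] [25 24 25] [44 44 40]
1.2 [333.3 168.7] [111 119 114] [19 20 21]
0.8 [339.  176.4] [114 122 117] [20 19 27]
0.4 [342.8 185.9] [19 21 27] [15 18 18]
0.2 [343.7 190.8] [29 25 29] [19 18 18]
0 [344.  195.5] [43 46 49] [25 26 26]
time: 19.65
position: [0.6158, 0.0623, 0.0619]
tool_rot: [0.985, 0.174, 0.0, 0.0]
ft_force: [-1.8, -0.8, 6.1]
grip_width: 0.0002
time: 19.9
position: [0.6159, 0.0624, 0.0617]
tool_rot: [0.985, 0.174, 0.0, 0.0]
ft_force: [-4.3, -0.5, 15.6]
grip_width: 0.0006
```

The tool stopped hard at TCP z ≈ 62 mm (tip ≈ 70 mm) with 15 N, which matches the top of a fully lowered lever. I'll press a little more, lift clear and look.

```bash
python3 -m pendant '[[[0,0,2],0],[[0,0,0],0]]'; python3 -m pendant '[[[0,0,-20],0],[[0,0,-40],0],[[0,0,-50],0],[[-50,0,-20],0],[[-50,0,0],0],[[-50,0,0],0],[[0,0,0],0]]'
python3 - <<'E'
from h import *
where()
s=snap('side','d9');c=snap('scene','s9')
a=c['pixels'][160:310,290:430];b=s['pixels'][150:250,290:430]
im=np.hstack([cv2.resize(a,(400,429),interpolation=cv2.INTER_CUBIC),cv2.copyMakeBorder(cv2.resize(b,(400,286),interpolation=cv2.INTER_CUBIC),0,143,0,0,0)])
k=400/140
for (cc,x0,y0,off) in ((c,290,160,0),(s,290,150,400)):
  for ph in (0,.1,.2):
    v=(proj(cc,[*fw(0,117-95*np.cos(ph))/1000,.066+.095*np.sin(ph)])-[x0,y0]+.5)*k; print(ph,v+[off,0])
cv2.imwrite('pics/v9.png',im)
E
```

```text
time: 20.15
position: [0.616, 0.0624, 0.0615]
tool_rot: [0.985, 0.174, 0.001, 0.0]
ft_force: [-7.1, 0.3, 25.8]
grip_width: 0.0004
time: 21.02
position: [0.4699, 0.0113, 0.1866]
tool_rot: [0.985, 0.173, -0.003, -0.001]
ft_force: [0.7, -0.1, 0.2]
grip_width: 0.0005
fix [-154.    52.5] z 186.6 yaw -0.1 F [ 0.7 -0.1  0.2] t 21.025 w 0.00047534124008424 q [-0.21  0.36  1.84  0.    0.95 -0.56]
0 [206.5509116 183.5480577]
0.1 [207.86343384 177.1477006 ]
0.2 [209.63620249 169.88698637]
0 [563.69920374 135.35635643]
0.1 [563.59688358 127.68814511]
0.2 [562.90257393 119.75265995]
```

View pics/v9.png

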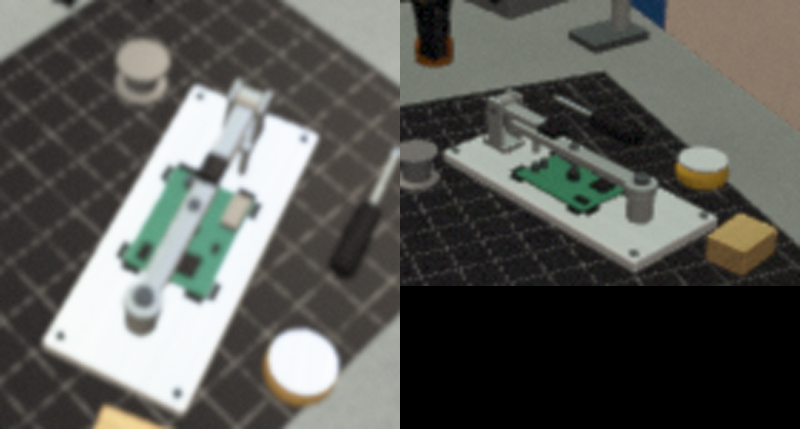

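The lever lies flat on the strap. Its handle end is at about (207,181) in the scene crop, against (206.6,183.5) predicted for angle 0. The strap is closed, the board is in its nest and the bystanders are in place.

```bash
python3 -c "
from h import *
where(); print(order.hand_in())"
```

```text
fix [-149.    50.3] z 187.4 yaw -0.0 F [1.2 0.8 0.2] t 21.125 w 0.0005746036831063502 q [-0.21  0.36  1.83  0.    0.95 -0.56]
the job is handed in; nothing more can be done
None
```

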